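# Hold a mitred frame corner tight in the framing jig

### The arm

A 6-joint arm with a two-finger parallel gripper is mounted at the origin on a cart in front of the work surface, level with it; the furniture and walls round the work are solid. World frame = base frame: x ahead of the robot, y to its left, z up, the work surface at z = 0. Lengths are in mm, angles in rad, forces in N, time in s.
With the tool pointing down it reaches from about 325 to 750 mm from the base axis. Payload 7.6 kg.
Tool frame: the origin (TCP) lies on the mounting face of the last link; the fingertips stand r.tip_extent ahead of it and the grasp point (between the pads) lies 155 mm ahead of it (r.tip_extent is the distance from the TCP to the fingertips, in mm); z points along the fingers, y is the line along which they close (so a half turn about z gives the same grasp; the last joint's range is limited). The gripper opens to 85 mm and grips with 20 to 120 N. Pads are 22 mm wide; open, the fingers measure 114 mm over their backs; the gripper's body (76 mm by 85 mm) begins 54 mm behind the grasp point. The pads swing forward as they close: fully open they stand 13 mm farther back than shut.
Start: joints at [1.182, 0.052, 1.401, -0, 1.689, -0.07], TCP at [164.527, 498.558, 404.723] pointing down, gripper open.
Joint ranges: [-2.9, 2.9], [-0.91, 2.17], [0.12, 2.37], [-1.06, 4.2], [0.26, 2.73], [-2.93, 2.93]. Speed limits (rad/s): [2.57, 2.57, 3.01, 3.14, 3.14, 3.14].

### API

Orientations are given as a unit quaternion [x, y, z, w].
In Python, from plant import r gives the robot as it stands.
- The arm moves only by the tool carry_out, never from a script. Its argument "commands" is one flat list of numbers, 5 for each row, row after row: the finger opening in m, from 0 to 0.0854, then the shift along the tool's x, y, z in m, then the turn about the tool's z in rad. A call has 1 to 10 rows; each row shifts and turns the commanded pose from where the row before left it, along the tool's axes as they then stand; what a row does not reach is not made up. A row lasts 1/10 s, in which the tool goes at most 50 mm and 8.59 degrees, less where a joint would pass 70% of its speed; a pose out of reach is approached as far as the arm can. A call with a gripper value outside its range is refused whole. The fingers move at their own pace and stop on an object; "force" is the grip in N (left out, the last holds). Time passes only in rows, so rows that do not move let the fingers close. It gives the time, the measured TCP pose, the force, the opening and the grip force at its end, in the units of the state.
- r.get_obs(): the state, without advancing time (a new reading comes with each control period).
- r.read_camera(name): name is "side" or "top"; returns a dict with "pixels" (480x640x3 uint8, red, green, blue), "range_z" (480x640 float32, mm along the optical axis (not along the pixel's ray), 0 where there is no reading), "fx", "fy", "cx", "cy" (pixels), "view" (4x4, takes a point from world to camera coordinates). Camera axes: x right, y down, z forward; pixel columns grow to the right and rows downward; lengths in mm; the calibration is good to about 2 mm. A picture is of the moment at which its call begins.
- r.hand_in(): hands the job in; it is judged then, once.
The state is a dict: "clock": time; "qpos": joint angles; "dq": joint speeds; "effort": joint torques, N m; "tcp_pos": TCP position; "tcp_rot": TCP orientation; "force": force on the tool from outside, world axes, zero at the start; "moment": the same for the moment, N m; "gripper_width": opening from 0.0 (shut) to 1.0 (fully open); "grasp_force": force on a finger pad.
Only numpy, scipy, OpenCV 4.12 (cv2) and the standard library are available. Lean on these libraries where they do the work, as an engineer would, in place of code of your own. Each camera call takes 0.05 s, during which the arm holds its last target. There are 200 camera calls.

### The job

We are making a picture-frame corner sample: of the two loose mitred sticks on the counter, take the one with the same profile as the piece clamped in the framing jig, lay it flat on the jig's base with its long side along the two stop blocks and its mitre facing the clamped piece's mitre, and let go of it. Then push the jig's sprung push block by its knob until its nose squeezes the mitre fully closed with a steady push of about 10 N (a kilo's weight, never over 25 N), and finish while still holding it like that, your hand on the knob only, so that a colleague can pin the corner. Leave the other stick and everything else on the counter where it is.

Things in the scene. Friction and masses are not known exactly. Their poses are not given: they have to be found in the camera images.
- framing_jig: framer's corner jig, fixed on the counter: plywood base, x -70 to 90 mm, y -150 to 150 mm, top 12 mm above the counter; origin under the base, z up. At its -y end lies the clamped piece, at its +y end the sprung push block, which pushes along -y; the loose stick belongs between them, along y, at x 30 to 60, y -115 to 5 mm. Guides of the push block at x 18 and 72, y 26 to 148 mm, 11 mm high
- jig_corner (a point): outer corner of the mitre in the jig, 15 mm above the base's top (27 mm above the counter); axes as the jig's. The loose piece's tip belongs here. The mitres are smooth: pushed from the square end, a stick laid a few mm off slides along the mitre up to the stop blocks by itself
- jig_seat (a point): where the loose stick's centre is when home: jig x 45, y -55 mm, 15 mm above the base; axes as the jig's, and then the stick's are the same. Its long side then touches two aluminium stop blocks on the far side (jig x 60 to 74 mm, centred at y -98 and 0, each 18 mm long, 16 mm above the base, 80 mm free between them for a finger)
- moulding_mid (a point): the stick to take: wooden frame moulding, stepped profile, 30 mm wide, 30 tall at the back, 22 at the front bead, long side 120 mm; about 75 g; one end cut at 45 degrees, the other square. Point: its centre, 15 mm above its underside. y runs from mitred to square end, x from front bead to tall back (long side). Grip across x: back upright from 0 to 27 mm up, bead from 8 to 20 mm, rebate below
- moulding_tip (a point): sharp outer tip of that stick's mitre, at x +15, y -60 mm from its centre, 15 mm above its underside
- wide_moulding_mid (a point): the other loose stick, not wanted: flat profile 40 mm wide, 14 mm tall, 120 mm long, same wood, also mitred at one end. Point: its centre, 7 mm above its underside; axes as for the first
- push_knob (a point): black round knob of the push block, 27 mm across, 34 mm tall, vertical; point: its centre, 62 mm above the counter (the knob spans 45 to 79 mm, the block below it ends at 36 mm and is 43 x 50 mm). Axes as the jig's
- push_block (a joint): slide of the push block along the jig's -y, 0 to 0.07 m; 0 is fully back, with the nose's face at jig y 40 mm (it stands 77 mm ahead of the knob's axis). The nose meets the square end of a piece that is home at 0.035. It moves freely (under 1 N) and has no lock or return spring of its own
- push_nose (a joint): how far the white nylon nose is pressed back into the push block against its spring, 0 to 0.03 m; the spring gives 0.7 N per mm from 0, so 10 N is 0.0143
- clamped_piece: piece of the stepped moulding (30 x 30 mm, 110 mm long) clamped to the jig along its x, jig x -50 to 60, y -115 to -85 mm; its 45 degree mitre runs from jig (60, -115) to (30, -85) mm. Origin: outer mitre corner on the base, axes as the jig's. Its toggle clamp stands at jig x -50 to -18, y -110 to 12 mm, up to 62 mm above the counter
- nose_plate: white nylon plate of the push block's nose, 30 mm wide, 7 mm thick, 21 mm tall, on a rod with a coil spring; slippery. Origin: middle of its face, on the base's top, axes as the jig's
- pencil: red pencil lying on the counter, 171 x 8 x 7 mm, bystander
- eraser: small block eraser, 43 x 19 x 12 mm, bystander
- calculator: desk calculator, 82 x 130 x 19 mm, bystander
- glue_stick: glue stick standing, 26 mm across, 92 mm tall, bystander
- ink_bottle: black ink bottle standing, 35 mm across, 80 mm tall, bystander
- moulding: the same stick; origin under its centre

How it is judged (in metres and radians):
On the way:
1. the matching stick lies flat in the jig, the right way round, beside the clamped piece, and the fingers are off it (horizontal distance between moulding_tip and jig_corner below 0.03 m and angle between the y axis of moulding and the y axis of framing_jig, either way round below 0.2 rad and z of moulding_mid in the frame of jig_corner below 0.003 m and contact force between the fingers and moulding below 0.2 N), for 0.2 s.
At the end, for the whole second after the job is handed in: Still pushing through the last second: nose on stick 7 to 14 N, stick on the clamped mitre over 3 N, its tip within 3 mm of the jig's corner, square within 2 degrees, flat on the base, still, not touched by the robot itself (horizontal distance between moulding_tip and jig_corner below 0.003 m and angle between the y axis of moulding and the y axis of framing_jig, either way round below 0.035 rad and angle between moulding_mid's own z axis and vertical below 0.04 rad and z of moulding_mid in the frame of jig_corner below 0.002 m and contact force between nose_plate and moulding between 7 and 14 N and contact force between moulding and clamped_piece above 3 N and linear speed of moulding below 0.01 m/s and contact force between each of the arm, the fingers and moulding below 0.3 N); the arm keeps its last pose, push and grip.
It fails at once if the nose pushed the stick with more than 25 N, which crushes the mitre (contact force between nose_plate and moulding above 25 N).
It fails at once if the other stick was moved (distance of wide_moulding_mid from where it was at the start of the episode above 0.02 m).
It fails at once if a bystander was moved (distance of any of pencil, eraser, calculator, glue_stick, ink_bottle from where it was at the start of the episode above 0.03 m).
It also fails if it takes over 61 s, if anything falls off the work surface, if the arm or the gripper's body presses on something with over 40 N, if the wrist force passes 120 N, or if a joint passes its speed limit or range.

## Working session

There is one attempt and no reset: what is moved stays moved. The work goes in short steps, Python scripts to look and compute and a tool call to move; the robot and the scene stay as the last step left them, time stands still between calls to the robot, and variables do not carry over. Pictures are saved under pics/ and viewed, at most 10 in all, crops included, and the job is handed in when it is done.

Besides the shell and the picture viewer there is one more tool, called after ">>>" as name(argument=value, ...), one argument or row to a line, values as JSON. carry_out: Moves the arm, as the interface text tells. Its arguments: {"type":"object","properties":{"commands":{"type":"array","items":{"type":"number"}},"force":{"type":"number"}},"required":["commands"]}

```bash
ls; mkdir -p pics
python3 - <<'E'
from plant import r
import cv2,numpy as np,pickle
o=r.get_obs();print({k:np.round(v,3).tolist() for k,v in o.items()},r.tip_extent)
for n in("top","side"):
    c=r.read_camera(n);pickle.dump(c,open(f"{n}0.pkl","wb"));cv2.imwrite(f"pics/{n}0.png",c["pixels"][...,::-1]);print(n,c["fx"],c["cx"],c["cy"],np.round(c["view"],3).tolist())
E
```

```text
pics
{'clock': 0.0, 'qpos': [1.182, 0.053, 1.402, -0.0, 1.689, -0.07], 'dq': [-0.0, -0.0, -0.001, 0.0, 0.0, 0.001], 'effort': [0.001, -38.167, -36.019, 0.0, 0.006, 0.0], 'tcp_pos': [164.519, 498.537, 403.85], 'tcp_rot': [0.159, 0.987, -0.001, -0.0], 'force': [-0.682, 0.562, -0.061], 'moment': [-0.001, 0.003, -0.001], 'grasp_force': 0.0, 'gripper_width': 0.998} 173.4
top 574.8972894892629 315.3133471192256 226.614758007555 [[0.011, -1.0, 0.014, -267.829], [-0.983, -0.013, -0.183, 547.312], [0.184, -0.011, -0.983, 1303.163], [0.0, 0.0, 0.0, 1.0]]
side 485.1676909930057 313.57361729882547 244.41592353866073 [[-0.999, -0.038, 0.02, 512.384], [-0.038, 0.572, -0.819, 219.315], [0.02, -0.819, -0.573, 849.695], [0.0, 0.0, 0.0, 1.0]]
```

View pics/top0.png

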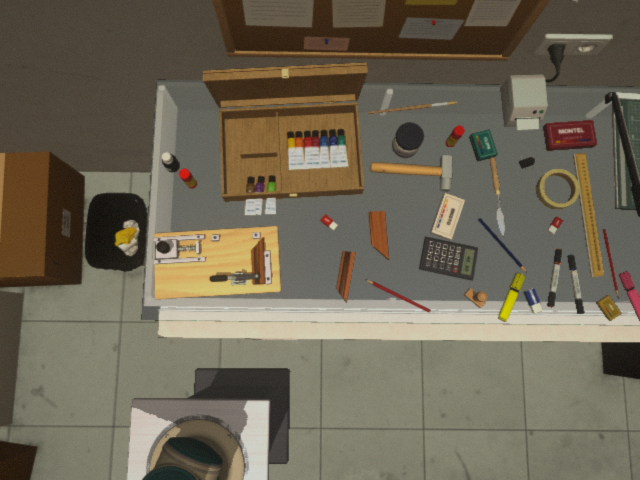

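View pics/side0.png

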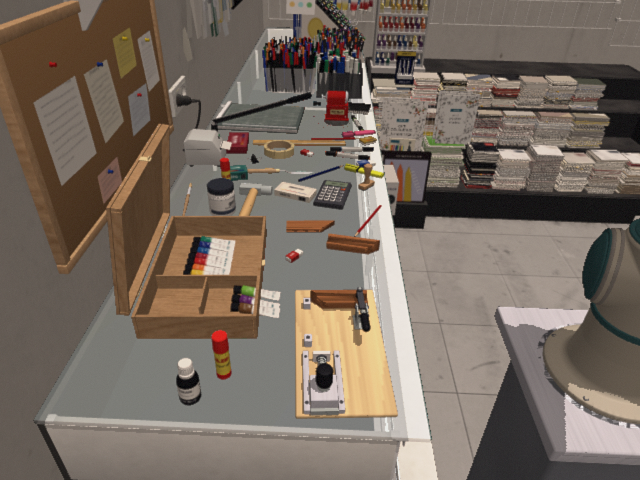

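The top view shows the jig at (155–280, 228–298) with its knob at (165,247). The stepped stick is at (346,276) and the flat stick at (378,234). The pencil starts at (367,281). Next I'll measure using depth.

```bash
cat > h.py <<'E'
import numpy as np,cv2,pickle
def cloud(c):
    z=c["range_z"].astype(float);v,u=np.mgrid[:480,:640]
    P=np.stack([(u-c["cx"])/c["fx"]*z,(v-c["cy"])/c["fy"]*z,z],-1)
    V=np.array(c["view"]);W=(P-V[:3,3])@V[:3,:3]
    W[z==0]=np.nan
    return W
def box(W,m):
    p=W[m][:,:2].astype(np.float32);(c,s,a)=cv2.minAreaRect(p);return np.round(c,1),np.round(s,1),round(a,2),np.round(np.percentile(W[m][:,2],[2,50,98]),1),m.sum()
E
python3 - <<'E'
from h import *
c=pickle.load(open("top0.pkl","rb"));W=cloud(c);px=c["pixels"].astype(int)
v,u=np.mgrid[:480,:640]
def R(a,b,d,e): return (u>=a)&(u<b)&(v>=d)&(v<e)
wood=(px[...,0]-px[...,2]>35)
print("table z",np.nanmedian(W[R(290,320,230,290)][:,2]))
print("stick",box(W,R(330,360,245,305)&(W[...,2]>6)))
print("stick back",box(W,R(330,360,245,305)&(W[...,2]>26)))
print("wide",box(W,R(364,395,205,262)&(W[...,2]>6)))
print("jig",box(W,R(145,290,220,305)&(W[...,2]>8)&(W[...,2]<16)&wood))
print("knob",box(W,R(150,185,235,262)&(W[...,2]>70)))
print("clamped",box(W,R(245,275,236,290)&(W[...,2]>34)))
np.set_printoptions(linewidth=250,suppress=True)
print(np.round(W[250:302:3,334:358:2,2]))
T=cv2.resize(c["pixels"][218:308,145:395,::-1],None,fx=3.2,fy=3.2,interpolation=2);cv2.imwrite("pics/crop.png",T)
E
```

```text
table z -0.3189638011756887
stick (array([ 439.8, -330.6]), array([124.8,  60. ]), 0.35, array([ 7.6, 23.8, 33. ]), np.int64(590))
stick back (array([ 438.2, -331.8]), array([ 29.8, 116.8]), 80.64, array([26.2, 29.6, 34. ]), np.int64(218))
wide (array([ 546.6, -421.6]), array([133.7,  65.7]), 5.44, array([ 6.4, 13.5, 20. ]), np.int64(700))
jig (array([469.9, -25.7]), array([160.2, 299.8]), 4.15, array([ 8.3, 11.7, 15.6]), np.int64(4996))
knob (array([496.2,  91.5]), array([26.6, 24. ]), 46.74, array([71.5, 77.5, 83.2]), np.int64(110))
clamped (array([ 470.8, -130.2]), array([ 48.9, 110.3]), 80.29, array([34.3, 40.5, 57.9]), np.int64(399))
[[-1.  0. -2.  3. -2.  2. -3. -3. -4.  1.  4.  2.]
 [-3.  0.  0.  2. 17. 24. 22. 27. 27. 33. 29. -1.]
 [-1. -7.  7. -1. 18. 23. 22. 21. 24. 31. 28.  1.]
 [-2.  1. -2. -5. 24. 17. 21. 21. 31. 33. -0. -2.]
 [-1. -3.  1.  3. 20. 21. 16. 23. 29. 30. -0. -3.]
 [-3. -0.  0. 20. 22. 22. 23. 28. 27. 26.  1. -1.]
 [-5.  2.  2. 23. 19. 20. 27. 29. 29. 24. -4.  3.]
 [-1.  1.  5. 17. 17. 16. 17. 29. 28. -0. -0. -7.]
 [-0.  0.  2. 24. 14. 19. 25. 27. 27.  1.  4.  3.]
 [ 5.  1. 23. 22. 20. 20. 31. 26. 32. -2. -1.  0.]
 [ 1. -0. 21. 16. 22. 25. 27. 30. 30. -2.  0.  5.]
 [ 4. -1. 21. 20. 25. 20. 29. 31. -1. -1.  3. -4.]
 [-0.  0. 18. 18. 25. 27. 31. 31. -2.  4.  3.  2.]
 [ 0.  2. 15. 17. 20. 30. 29. 26.  0. -1. -2. -1.]
 [-2. -3.  0. 19. 24. 29. 34. 28.  1. -0.  2. -2.]
 [ 1. -1. -1.  2. 21. 29. 29.  4. -3.  1. -2.  2.]
 [ 3.  1. -4.  0.  1. 24. 28. -5. -0. -1.  2. -5.]
 [ 1. -2. -3. -3. -2. -4. 29. -4.  4. -1. -4. -2.]]
```

View pics/crop.png

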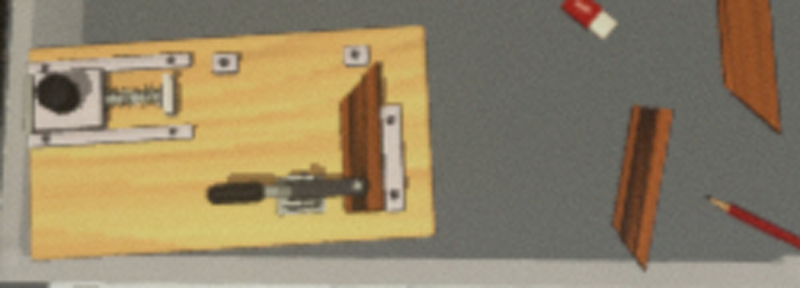

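```bash
cat >> h.py <<'E'
from scipy.optimize import minimize
TRAP=np.array([[15,-60],[15,60],[-15,60],[-15,-30]],float)
def rot(a): return np.array([[np.cos(a),-np.sin(a)],[np.sin(a),np.cos(a)]])
def fit(P,lab,g,poly=TRAP):
    # trapezoid x,y,yaw separating high points from low
    def sd(q):
        e=np.roll(poly,-1,0)-poly;n=np.stack([-e[:,1],e[:,0]],1);n/=np.linalg.norm(n,axis=1)[:,None]
        return np.min(np.stack([(q-p)@k for p,k in zip(poly,n)]),0)
    def cost(s):
        q=(P-s[:2])@rot(s[2]); return np.mean((1/(1+np.exp(-sd(q)/1.5))-lab)**2)
    b=min((minimize(cost,np.array(g)+[0,0,d],method="Nelder-Mead",options=dict(initial_simplex=np.array(g)+[0,0,d]+np.array([[0,0,0],[8,0,0],[0,8,0],[0,0,.1]]))) for d in(-.1,0,.1)),key=lambda m:m.fun)
    return b.x,b.fun
JO=np.array([459.9,-26.4]);JA=np.radians(4.15)
def jig(x,y): return JO+rot(JA)@[x,y]
def go(o,xy,th,z=None):
    """shift in current tool axes (mm) to TCP xy (z), turn about tool z to put tool y at th rad"""
    from scipy.spatial.transform import Rotation as Q
    R=Q.from_quat(o["tcp_rot"]).as_matrix();t0=np.arctan2(R[1,1],R[0,1])
    d=np.append(xy,o["tcp_pos"][2] if z is None else z)-o["tcp_pos"]
    return np.round(R.T@d,1),round(float((t0-th+np.pi)%(2*np.pi)-np.pi),4),"tilt",np.round(R[:2,2],4)
E
python3 - <<'E'
from h import *
from plant import r
c=pickle.load(open("top0.pkl","rb"));W=cloud(c)
P=W[242:308,326:364].reshape(-1,3);P=P[~np.isnan(P[:,0])]
s,f=fit(P[:,:2],(P[:,2]>9)*1.,[440,-331,np.radians(-100)])
print("stick",s,np.degrees(s[2]),f)
gp=s[:2]+rot(s[2])@[0,12];print("grasp",gp,"tip",s[:2]+rot(s[2])@[15,-60])
px=c["pixels"].astype(int);m=np.zeros((480,640),bool);m[275:315,364:435]=1
m&=(px[...,0]-px[...,1]>40);print("pencil xy tip",W[m][np.argmax(W[m][:,1])])
m=(W[...,2]>8)&(W[...,2]<16);m[:220]=0;m[305:]=0;m[:,:145]=0;m[:,285:]=0
print("knob",jig(45,117),"seat",jig(45,-55),"clamp corner",jig(60,-115))
o=r.get_obs();print(go(o,np.array([430,0]),s[2]),go(o,gp,s[2]))
E
```

```text
stick [ 438.68978975 -332.20852416   -1.73739994] -99.54568395786747 0.011687346585117242
grasp [ 450.52363402 -334.19853161] tip [ 377.03305906 -337.05079228]
pencil xy tip [nan nan nan]
knob [496.31497219  93.54978033] seat [508.7622421  -77.99923737] clamp corner [ 528.06498314 -136.75640024]
(array([-408.4, -390.2,    0.5]), 2.9894, 'tilt', array([-0.0005, -0.0013])) (array([-532.6, -701.1,    0.9]), 2.9894, 'tilt', array([-0.0005, -0.0013]))
```

>>> carry_out(
  commands=[0.05,-0.034,-0.033,0,0,0.05,-0.034,-0.033,0,0,0.05,-0.034,-0.033,0,0,0.05,-0.034,-0.033,0,0,0.05,-0.034,-0.033,0,0,0.05,-0.034,-0.033,0,0,0.05,-0.034,-0.033,0,0,0.05,-0.034,-0.033,0,0,0.05,-0.034,-0.033,0,0,0.05,-0.034,-0.033,0,0],
  force=40,
)

```text
clock: 1.1
tcp_pos: [384.2, 76.7, 404.6]
tcp_rot: [0.159, 0.987, 0.0, 0.0]
force: [0.4, 0.1, 0.6]
gripper_width: 0.585
grasp_force: 0.0
```

>>> carry_out(
  commands=[0.05,-0.019,-0.037,0,0,0.05,-0.019,-0.037,0,0,0.05,-0.019,-0.037,0,0,0.05,-0.019,-0.037,0,0,0.05,-0.019,-0.037,0,0,0.05,-0.019,-0.037,0,0,0.05,-0.019,-0.037,0,0,0.05,-0.019,-0.037,0,0,0.05,-0.019,-0.037,0,0,0.05,-0.019,-0.037,0,0],
)

```text
clock: 2.1
tcp_pos: [448.4, -334.1, 404.1]
tcp_rot: [0.159, 0.987, 0.0, -0.0]
force: [1.1, 0.4, -0.1]
gripper_width: 0.585
grasp_force: 0.0
```

>>> carry_out(
  commands=[0.05,0,0,0.008,0.149,0.05,0,0,0.008,0.149,0.05,0,0,0.008,0.149,0.05,0,0,0.008,0.149,0.05,0,0,0.008,0.149,0.05,0,0,0.008,0.149,0.05,0,0,0.008,0.149,0.05,0,0,0.008,0.149,0.05,0,0,0.008,0.149,0.05,0,0,0.008,0.149],
)

```text
clock: 3.1
tcp_pos: [448.3, -332.2, 323.8]
tcp_rot: [0.788, 0.616, -0.0, -0.001]
force: [0.4, 0.6, -0.1]
gripper_width: 0.581
grasp_force: 0.0
```

>>> carry_out(
  commands=[0.05,0,0,0.006,0.149,0.05,0,0,0.006,0.149,0.05,0,0,0.006,0.149,0.05,0,0,0.006,0.149,0.05,0,0,0.006,0.149,0.05,0,0,0.006,0.149,0.05,0,0,0.006,0.149,0.05,0,0,0.006,0.149,0.05,0,0,0.006,0.149,0.05,0,0,0.006,0.149],
)

```text
clock: 4.1
tcp_pos: [448.3, -332.2, 263.9]
tcp_rot: [0.997, -0.082, -0.0, -0.0]
force: [0.5, -0.4, 0.1]
gripper_width: 0.584
grasp_force: 0.0
```

Run:
```python
from h import *
from plant import r
o=r.get_obs();print(o["clock"],o["tcp_pos"],o["qpos"],o["gripper_width"],go(o,np.array([450.5,-334.2]),-1.7374,r.tip_extent+3))
c=r.read_camera("side");T=cv2.resize(c["pixels"][180:300,250:410,::-1],None,fx=5,fy=5,interpolation=2);cv2.imwrite("pics/s1.png",T)
```

```text
4.1 [ 448.3234254  -332.18275174  263.88090943] [-7.03872969e-01  2.34517239e-01  1.48544454e+00  6.68480837e-05
  1.42267234e+00  1.03027073e+00] 0.584343706933121 (array([ 2.6,  1.7, 87.5]), 0.0032, 'tilt', array([-0.0008,  0.0007]))
```

View pics/s1.png

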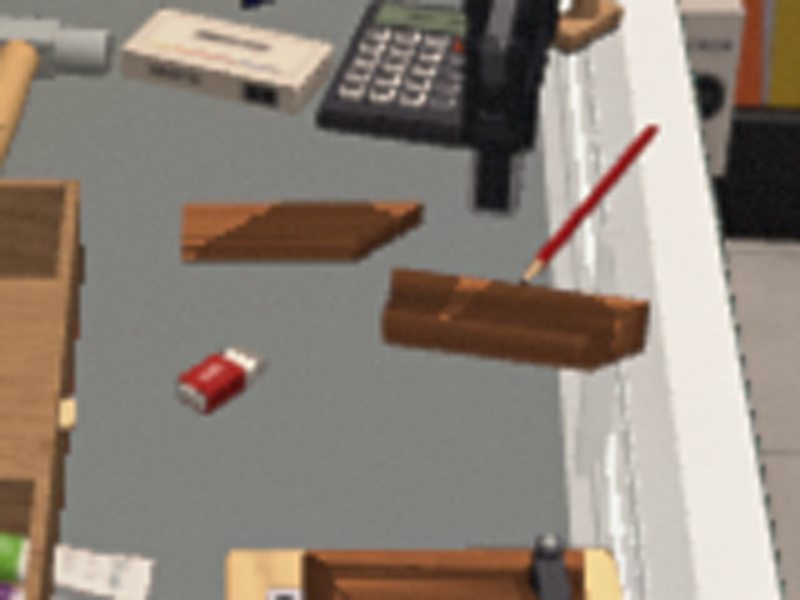

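>>> carry_out(
  commands=[0.05,0.0086,0.0017,0.03,0.003,0.05,0,0,0.03,0,0.05,0,0,0.015,0,0.05,0,0,0.0125,0,0.05,0,0,0,0],
)

```text
clock: 4.65
tcp_pos: [456.3, -335.0, 175.8]
tcp_rot: [0.997, -0.08, -0.001, -0.001]
force: [0.4, -0.8, 0.1]
gripper_width: 0.586
grasp_force: 0.0
```

>>> carry_out(
  commands=[0.02,0,0,0,0,0.02,0,0,0,0,0.02,0,0,0,0,0.02,0,0,0,0,0.02,0,0,0,0,0.02,0,0,0,0],
)

```text
clock: 5.25
tcp_pos: [457.1, -335.6, 178.8]
tcp_rot: [0.997, -0.08, 0.001, 0.001]
force: [-0.2, -0.3, 5.7]
gripper_width: 0.34
grasp_force: 40.6
```

>>> carry_out(
  commands=[0.02,0,0,-0.01,0,0.02,0,0,-0.025,0,0.02,0,0,-0.04,0,0.02,0,0,-0.04,0,0.02,0,0,0,0],
)

```text
clock: 5.75
tcp_pos: [457.5, -335.9, 299.6]
tcp_rot: [0.997, -0.08, 0.005, 0.003]
force: [-0.3, -0.8, -1.2]
gripper_width: 0.337
grasp_force: 39.7
```

Run:
```python
from h import *
from plant import r
o=r.get_obs();print(o["clock"],o["tcp_pos"],o["gripper_width"],o["grasp_force"],go(o,jig(45,-37),JA))
c=r.read_camera("side");T=cv2.resize(c["pixels"][150:300,240:440,::-1],None,fx=4,fy=4,interpolation=2);cv2.imwrite("pics/s2.png",T)
```

```text
5.75 [ 457.47768589 -335.89348294  299.60613984] 0.3372564806950378 39.70653712749481 (array([   5.4, -280.3,   -1.6]), -1.8033, 'tilt', array([ 0.009 , -0.0073]))
```

View pics/s2.png

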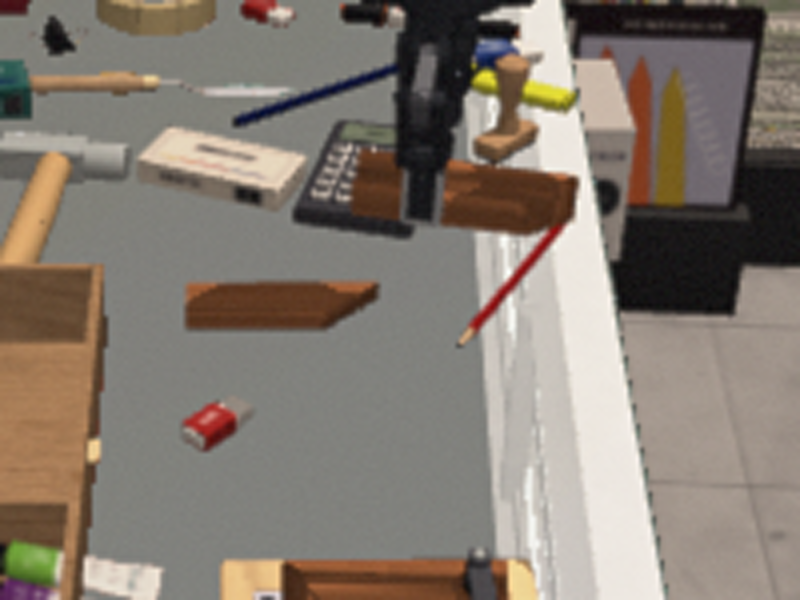

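>>> carry_out(
  commands=[0.02,0,-0.02,0,0,0.02,0.001,-0.038,0,0,0.02,0.001,-0.04,0,0,0.02,0,-0.04,0,0,0.02,0,-0.04,0,0,0.02,0,-0.04,0,0,0.02,0,-0.038,0,0,0.02,0,-0.024,0,0],
)

```text
clock: 6.6
tcp_pos: [502.9, -56.8, 290.8]
tcp_rot: [0.997, -0.079, -0.001, -0.0]
force: [0.4, -1.0, -0.1]
gripper_width: 0.339
grasp_force: 39.7
```

>>> carry_out(
  commands=[0.02,0,0,0,-0.14,0.02,0,0,0,-0.14,0.02,0,0,0,-0.14,0.02,0,0,0,-0.14,0.02,0,0,0,-0.14,0.02,0,0,0,-0.14,0.02,0,0,0,-0.14,0.02,0,0,0,-0.14,0.02,0,0,0,-0.14,0.02,0,0,0,-0.14],
)

```text
clock: 7.6
tcp_pos: [502.9, -59.1, 290.7]
tcp_rot: [0.812, 0.583, -0.001, -0.001]
force: [-0.4, -0.0, -1.1]
gripper_width: 0.335
grasp_force: 39.8
```

>>> carry_out(
  commands=[0.02,0,0,0,-0.14,0.02,0,0,0.01,-0.14,0.02,0,0,0.02,-0.123,0.02,0,0,0.01,0,0.02,0,0,0,0],
)

```text
clock: 8.1
tcp_pos: [502.5, -59.1, 249.6]
tcp_rot: [0.682, 0.731, -0.001, -0.002]
force: [-0.9, 0.6, -0.3]
gripper_width: 0.342
grasp_force: 39.8
```

Run:
```python
from h import *
from plant import r
o=r.get_obs();print(o["clock"],o["tcp_pos"],o["gripper_width"],o["grasp_force"],go(o,jig(42,-31),JA,192))
c=r.read_camera("side");T=cv2.resize(c["pixels"][220:420,250:450,::-1],None,fx=3,fy=3,interpolation=2)
c=r.read_camera("top");pickle.dump(c,open("top1.pkl","wb"));T2=cv2.resize(c["pixels"][200:320,180:250+50,::-1],None,fx=3,fy=3,interpolation=2)
S=np.zeros((600,600+0,3),np.uint8);S=T;cv2.imwrite("pics/s3.png",S)
W=cloud(c)
P=W.reshape(-1,3);k=(abs(P[:,0]-500)<90)&(abs(P[:,1]+70)<110)&(P[:,2]>95)&(P[:,2]<125);print(k.sum(),np.nanpercentile(P[k],[1,99],axis=0))
```

```text
8.1 [502.49750831 -59.05486609 249.64891393] 0.3419991146411882 39.78063941001892 (array([ 4.6,  2.2, 57.6]), -0.0038, 'tilt', array([-0.0052,  0.0011]))
128 [[ 491.00632638 -135.01997389   95.05260387]
 [ 523.02539133  -83.96323597  106.99789513]]
```

View pics/s3.png

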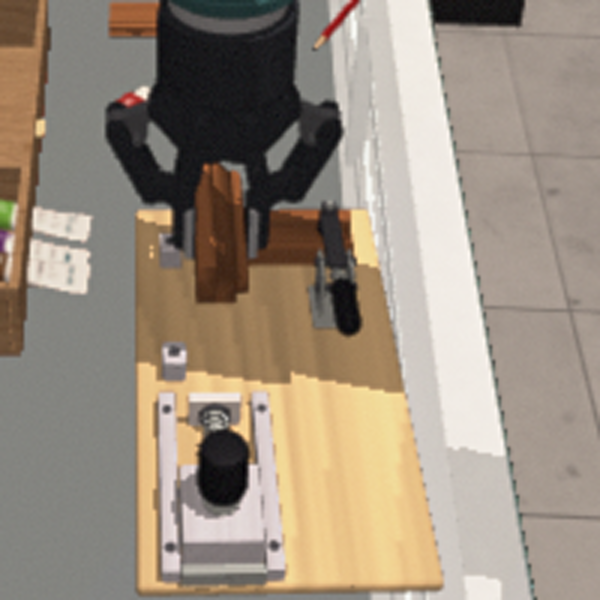

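>>> carry_out(
  commands=[0.02,0.0046,0.0022,0.01,-0.004,0.02,0,0,0.02,0,0.02,0,0,0.015,0,0.02,0,0,0.007,0,0.02,0,0,0.003,0,0.02,0,0,0.001,0,0.02,0,0,0,0,0.02,0,0,0,0],
)

```text
clock: 9.0
tcp_pos: [505.4, -54.5, 197.0]
tcp_rot: [0.68, 0.733, 0.0, 0.001]
force: [0.7, 0.0, -0.6]
gripper_width: 0.341
grasp_force: 39.8
```

>>> carry_out(
  commands=[0.02,0,0,0.002,0,0.02,0,0,0.002,0,0.02,0,0,0,0,0.02,0,0,0,0],
)

```text
clock: 9.4
tcp_pos: [505.1, -54.5, 192.1]
tcp_rot: [0.68, 0.733, -0.0, -0.0]
force: [-0.2, -0.5, -0.5]
gripper_width: 0.345
grasp_force: 39.8
```

>>> carry_out(
  commands=[0.02,0,0,0.0015,0,0.02,0,0,0,0,0.02,0,0,0,0],
)

```text
clock: 9.7
tcp_pos: [505.2, -54.5, 190.8]
tcp_rot: [0.68, 0.733, 0.0, 0.0]
force: [-0.1, -0.9, -0.5]
gripper_width: 0.341
grasp_force: 39.9
```

>>> carry_out(
  commands=[0.02,0,0,0.0008,0,0.02,0,0,0,0,0.055,0,0,0,0,0.055,0,0,0,0,0.055,0,0,0,0,0.055,0,0,0,0,0.055,0,0,0,0],
)

```text
clock: 10.4
tcp_pos: [505.1, -54.4, 189.8]
tcp_rot: [0.68, 0.733, -0.0, -0.0]
force: [0.3, -0.5, 0.7]
gripper_width: 0.65
grasp_force: 0.0
```

>>> carry_out(
  commands=[0.055,0,0,-0.01,0,0.055,0,0,-0.02,0,0.055,0,0,-0.035,0,0.055,0,0,-0.035,0,0.055,0,0,0,0],
)

```text
clock: 10.9
tcp_pos: [506.2, -54.6, 296.4]
tcp_rot: [0.68, 0.733, 0.003, 0.004]
force: [0.4, 0.0, 0.2]
gripper_width: 0.644
grasp_force: 0.0
```

Run:
```python
from h import *
from plant import r
o=r.get_obs();print(o["clock"],o["tcp_pos"],o["qpos"],o["gripper_width"],go(o,jig(45,117),JA))
c=r.read_camera("side");T=cv2.resize(c["pixels"][270:420,270:420,::-1],None,fx=4,fy=4,interpolation=2);cv2.imwrite("pics/s4.png",T)
```

```text
10.9 [506.23385593 -54.62753915 296.36067489] [-1.80043113e-01  6.68924174e-02  1.60380221e+00  7.30917039e-05
  1.46023376e+00 -2.56113906e-01] 0.6438272332685525 (array([148.5,   1.4,  -0.4]), 0.0036, 'tilt', array([ 0.0105, -0.0018]))
```

View pics/s4.png

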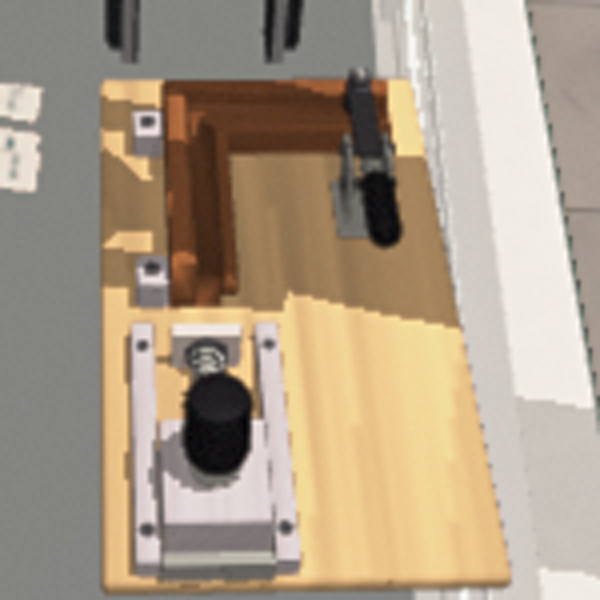

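The stick is flat in the jig: back edge by the stops at (150,125) and (152,275), mitre facing the clamped piece. The knob is at (217,430). I'll move to the knob.

>>> carry_out(
  commands=[0.055,0.02,0.0014,0,0.003,0.055,0.035,0,0,0,0.055,0.04,0,0,0,0.055,0.035,0,0,0,0.055,0.0175,0,0,0,0.055,0,0,0,0,0.055,0,0,0,0],
)

```text
clock: 11.65
tcp_pos: [495.6, 92.6, 289.1]
tcp_rot: [0.681, 0.733, -0.001, -0.0]
force: [0.3, 0.6, -0.3]
gripper_width: 0.648
grasp_force: 0.0
```

Run:
```python
from h import *
from plant import r
o=r.get_obs();print(o["clock"],o["tcp_pos"],go(o,jig(45,116.5),JA,222))
```

```text
11.65 [495.56119886  92.62067073 289.14526659] (array([ 0.4,  0.9, 67.1]), 0.0013, 'tilt', array([-0.0014, -0.0005]))
```

>>> carry_out(
  commands=[0.055,0,0.001,0.02,0.001,0.055,0,0,0.025,0,0.055,0,0,0.015,0,0.055,0,0,0.007,0,0.055,0,0,0,0,0.055,0,0,0,0],
)

```text
clock: 12.25
tcp_pos: [497.1, 92.4, 223.7]
tcp_rot: [0.681, 0.732, 0.0, 0.0]
force: [0.4, -0.5, 0.0]
gripper_width: 0.643
grasp_force: 0.0
```

>>> carry_out(
  commands=[0.015,0,0,0,0,0.015,0,0,0,0,0.015,0,0,0,0,0.015,0,0,0,0,0.015,0,0,0,0,0.015,0,0,0,0],
  force=50,
)

```text
clock: 12.85
tcp_pos: [496.1, 92.9, 224.2]
tcp_rot: [0.681, 0.732, -0.001, -0.001]
force: [-11.7, -0.2, 12.0]
gripper_width: 0.3
grasp_force: 49.2
```

>>> carry_out(
  commands=[0.015,-0.004,0,0,0,0.015,-0.006,0,0,0,0.015,-0.006,0,0,0,0.015,-0.005,0,0,0,0.015,-0.003,0,0,0,0.015,0,0,0,0,0.015,0,0,0,0],
)

```text
clock: 13.55
tcp_pos: [497.9, 68.8, 224.2]
tcp_rot: [0.681, 0.732, -0.001, -0.001]
force: [-12.0, -2.2, 11.6]
gripper_width: 0.298
grasp_force: 49.3
```

>>> carry_out(
  commands=[0.015,0,-0.001,-0.001,0,0.015,0,0,0,0,0.015,0,0,0,0],
)

```text
clock: 13.85
tcp_pos: [497.4, 68.8, 224.3]
tcp_rot: [0.681, 0.732, -0.0, -0.0]
force: [-5.0, -0.7, 3.8]
gripper_width: 0.297
grasp_force: 50.5
```

Relieving works (about 7 N/mm in x, 8 N/mm in z).

>>> carry_out(
  commands=[0.015,0,-0.0007,-0.0005,0,0.015,0,0,0,0,0.015,0,0,0,0],
)

```text
clock: 14.15
tcp_pos: [497.0, 68.8, 224.3]
tcp_rot: [0.681, 0.732, 0.0, 0.0]
force: [2.5, -0.3, -3.8]
gripper_width: 0.299
grasp_force: 49.9
```

>>> carry_out(
  commands=[0.015,-0.003,0,0,0,0.015,-0.003,0,0,0,0.015,-0.002,0,0,0,0.015,0,0,0,0,0.015,0,0,0,0],
)

```text
clock: 14.65
tcp_pos: [497.6, 60.5, 224.3]
tcp_rot: [0.681, 0.732, 0.0, 0.0]
force: [5.1, -0.5, -4.9]
gripper_width: 0.293
grasp_force: 49.6
```

>>> carry_out(
  commands=[0.015,-0.002,0,0,0,0.015,-0.002,0,0,0,0.015,0,0,0,0,0.015,0,0,0,0],
)

```text
clock: 15.05
tcp_pos: [497.8, 56.7, 224.3]
tcp_rot: [0.681, 0.732, 0.001, 0.0]
force: [5.8, 2.0, -4.7]
gripper_width: 0.296
grasp_force: 49.6
```

>>> carry_out(
  commands=[0.015,-0.002,0.0006,0.0005,0,0.015,-0.002,0,0,0,0.015,-0.002,0,0,0,0.015,0,0,0,0,0.015,0,0,0,0],
)

```text
clock: 15.55
tcp_pos: [498.6, 51.1, 224.3]
tcp_rot: [0.681, 0.732, 0.0, -0.001]
force: [-1.8, 3.7, 2.6]
gripper_width: 0.297
grasp_force: 50.3
```

>>> carry_out(
  commands=[0.015,-0.002,0,0,0,0.015,-0.002,0,0,0,0.015,-0.001,0,0,0,0.015,0,0,0,0,0.015,0,0,0,0],
)

```text
clock: 16.05
tcp_pos: [498.9, 46.5, 224.3]
tcp_rot: [0.681, 0.732, 0.001, -0.001]
force: [-0.6, 8.0, 3.1]
gripper_width: 0.301
grasp_force: 50.4
```

Run:
```python
from h import *
from plant import r
f=[]
for i in range(4):
    c=r.read_camera(["side","top"][i%2]); o=r.get_obs(); f.append(o["force"])
    if i==0: cv2.imwrite("pics/s5.png",cv2.resize(c["pixels"][270:420,270:420,::-1],None,fx=4,fy=4,interpolation=2))
print(np.round(f,1),o["tcp_pos"])
W=cloud(c);P=W.reshape(-1,3);Jp=(P[:,:2]-JO)@rot(JA);k=(Jp[:,0]>10)&(Jp[:,0]<90)&(Jp[:,1]>-115)&(Jp[:,1]<20)&(P[:,2]>25)&(P[:,2]<48)
q=Jp[k];print(k.sum())
for a in(-75,-60,-45,-30,-15): s=q[abs(q[:,1]-a)<5]; print(a,np.percentile(s[:,0],[3,97]).round(1),len(s)) if len(s) else 0
s=q[(q[:,0]>33)&(q[:,0]<57)];print("square end",np.percentile(s[:,1],98))
```

```text
[[-0.1  7.7  2.7]
 [-2.2  8.1  3.2]
 [-2.2  7.6  2.6]
 [-1.8  8.3  3.1]] [498.86594604  46.5511904  224.24425353]
889
-75 [30.9 57.6] 54
-60 [31.  58.5] 58
-45 [30.4 59.7] 59
-30 [30.  58.7] 53
-15 [29.8 58.6] 58
square end 13.231266422828076
```

View pics/s5.png

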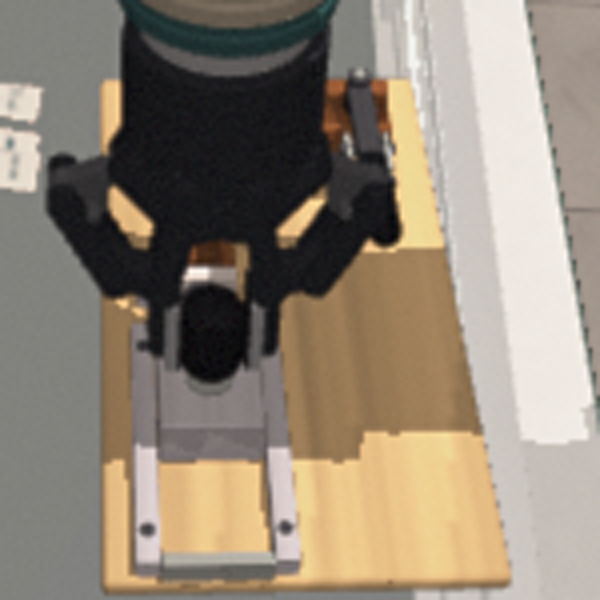

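>>> carry_out(
  commands=[0.015,-0.002,0,0,0,0.015,-0.0015,0,0,0,0.015,0,0,0,0,0.015,0,0,0,0,0.015,0,0,0,0,0.015,0,0,0,0],
)

```text
clock: 16.85
tcp_pos: [499.1, 43.4, 224.3]
tcp_rot: [0.681, 0.732, 0.001, -0.001]
force: [-2.0, 10.1, 3.3]
gripper_width: 0.298
grasp_force: 50.4
```

>>> carry_out(
  commands=[0.015,0,0,0,0,0.015,0,0,0,0,0.015,0,0,0,0,0.015,0,0,0,0,0.015,0,0,0,0],
)

```text
clock: 17.35
tcp_pos: [499.1, 43.4, 224.3]
tcp_rot: [0.681, 0.732, 0.001, -0.001]
force: [-2.3, 9.9, 3.6]
gripper_width: 0.302
grasp_force: 50.4
```

Run:
```python
from h import *
from plant import r
f=[];q=[]
for i in range(6):
    c=r.read_camera("top"); f.append(r.get_obs()["force"])
    P=cloud(c).reshape(-1,3);J=np.c_[(P[:,:2]-JO)@rot(JA),P[:,2]];q.append(J)
print(np.round(f,1),r.get_obs()["tcp_pos"])
q=np.vstack(q);q=q[(q[:,2]>25)&(q[:,2]<47)]
# edges of the far (tall) side, and the inner bead edge, vs home 60 / 30
for a in(-70,-50,-30,-15):
    s=q[(abs(q[:,1]-a)<8)&(q[:,0]>15)&(q[:,0]<72)];h,e=np.histogram(s[:,0],np.arange(20,70,2));print(a,h)
```

```text
[[-2.  10.6  2.3]
 [-2.  10.7  3.2]
 [-2.3 10.2  2.5]
 [-1.5 10.7  2.7]
 [-1.8 10.3  4.1]
 [-2.  10.   2.4]] [499.10188817  43.35613793 224.26724124]
-70 [ 0  0  0  0  4 36 37 36 14 28 40 41 40 40 45 41 34 28 33 22  0  0  0  0]
-50 [ 0  0  0  0 12 51 31 26 38 36 40 34 29 46 41 36 33 38 37 25 11  0  0  0]
-30 [ 0  0  0  0  4 39 37 38 20 33 30 33 40 47 36 36 37 37 28 18  0  0  0  0]
-15 [ 0  0  0  0 14 47 37 24 31 38 38 38 33 40 52 26 30 26 36 39  3  2  3  4]
```

```bash
python3 -c "
from plant import r
print(r.hand_in())"
```

```text
the job is handed in; nothing more can be done
None
```

The job is handed in: the stepped stick lies flat in the jig against the stops, and the gripper is holding the push-block knob at about 10 N with the mitre closed. My depth and force readings agreed with that, but the hand-in returned no verdict.

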